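Click the spice rack's sliding end stop into its catch

ROBOT

A 6-joint arm with a two-finger parallel gripper is mounted at the origin on a cart in front of the work surface, level with it; the furniture and walls round the work are solid. World frame = base frame: x ahead of the robot, y to its left, z up, the work surface at z = 0. Lengths are in m, angles in degrees, forces in N, time in s.
With the tool pointing down it reaches from about 0.4 to 0.825 m from the base axis. Payload 7 kg.
Tool frame: the origin (TCP) lies midway between the tips of the shut fingers; the grasp point (between the pads) lies 19 mm behind it; z points along the fingers, y is the line along which they close (so a half turn about z gives the same grasp; the last joint's range is limited). The gripper opens to 88 mm and grips with 3 to 60 N. Pads are 19 mm wide; open, the fingers measure 130 mm over their backs; the gripper's body (78 mm by 193 mm) begins 47 mm behind the grasp point.
Start: joints at [91.106, 20.546, 0.682, 0, -70.136, -16.507], TCP at [0.179, 0.651, 0.227] pointing down, gripper open.
Joint ranges: [-176.03, 176.03], [-82.01, 121.73], [-58.28, 71.71], [-173.87, 95.51], [-174.79, -0.11], [-173.66, 173.66]. Speed limits (degrees/s): [136.94, 136.94, 172.46, 180, 180, 180].

INTERFACE

Orientations are given as [roll, pitch, yaw] about the fixed x, y, z axes, in that order (R = Rz(yaw) Ry(pitch) Rx(roll)).
In Python, from plant import ctrl gives the robot as it stands. The module is installed in compiled form; this text tells all that it offers.
- The arm moves only by the tool send_rows, never from a script. Its argument "plan" is a list that holds one entry, the list of rows, each a list of 6 numbers: the shift along the tool's x, y, z in normalised numbers (1 is 100 cm), then the turn, a rotation vector about the tool's x, y, z in a scale on which 1.0 is 360 degrees. A call has 1 to 8 rows; each row is the pose to reach, as a shift and turn from the pose commanded when the call began, along the tool's axes at that moment; what a row does not reach only later rows make up. A row lasts 1/12 s, in which the tool goes at most 41.7 mm and 7.16 degrees, less where a joint would pass 70% of its speed; a pose out of reach is approached as far as the arm can. A call with a gripper value outside its range is refused whole. "fingers" is the opening, from 0 (shut) to 1 (fully open), set as the call begins (left out, the last holds). The fingers move at their own pace and stop on an object; the grip force is fixed at half the most. Time passes only in rows, so rows that repeat a pose let the fingers close. It gives the time, the measured TCP pose, the force, the opening and the grip force at its end, in the units of the state.
- ctrl.get_obs(): the state, without advancing time (a new reading comes with each control period).
- ctrl.snapshot(name): name is "side" or "top"; returns a dict with "img" (480x640x3 uint8, red, green, blue), "K" (3x3 intrinsics, pixels), "k1" (the pictures are not rectified: a ray, as slopes to the right and down, at radius r is drawn at 1 + k1 r^2 times it, then the intrinsics apply), "pose" (4x4, takes a point from camera to world coordinates). Camera axes: x right, y down, z forward; pixel columns grow to the right and rows downward; lengths in m; the calibration is good to about 2 mm. A picture is of the moment at which its call begins. There is no depth.
- ctrl.close_job(): hands the job in; it is judged then, once.
The state is a dict: "clock": time; "joint_pos": joint angles; "qvel": joint speeds; "tau": joint torques, N m; "tool_pos": TCP position; "orientation": TCP orientation; "force": force on the tool from outside, world axes, zero at the start; "moment": the same for the moment, N m; "opening": finger opening in m; "gripper_force": force on a finger pad.
Only numpy, scipy, OpenCV 4.12 (cv2) and the standard library are available. Lean on these libraries where they do the work, as an engineer would, in place of code of your own. Each camera call takes 0.05 s, during which the arm holds its last target. There are 200 camera calls.

TASK

The spice rack on the worktop has an upright end stop that slides along a rail. With closed fingertips against its bare metal face, push the stop along the rail towards the jars until you feel it ride over the first ridge and drop into the catch on the rail, not past it, and leave it sitting there by itself. Do not grip the stop or touch its rubber side, and do not disturb the jars or anything else.

Things in the scene. Friction and masses are not known exactly. Their poses are not given: they have to be found in the camera images.
- rack: wooden spice rack, board 130 (x) x 400 (y) x 16 mm, fixed on the worktop. Origin: centre of its underside. Own y runs along the rack to the jars and the closed end (wall 80 mm high); the -y end is open; own x points to the back fence (50 mm high, x = +60). A rail runs along own y at x = -45, top 34 mm high, with end blocks 42 mm high at y = -190 and +184
- stop: sliding end stop: black carriage (40 x 40 mm, 56 mm high, steel boss to 64) on the rail, upright aluminium plate across the rack. Axes as the rack's; slides along own y only, from -160 to +55 mm in the rack frame. Origin: on the rail line at worktop level, under the carriage's sprung roller; pointer on the front at y = 0. Drag about 1 N + 10 N per m/s; it stays where left
- stop_face (a point): centre of the bare flat pushing face of the stop's plate, looking to the stop's own -y, 68 mm above the worktop; in the stop's frame x = +38, y = -23 mm. The plate is 112 mm wide (along x), 6 mm thick, from 20 to 117 mm above the worktop, cut out over the rail; nothing stands out behind that face
- stop_pad: dark rubber sheet, 4 mm thick, 70 x 88 mm, on the jar side of the stop's plate (in the stop's frame x 21 to 91, y -17 to -13 mm); moves with the stop; the fingers must not touch it. Origin as the stop's
- catch: steel saddle clip 42 mm long (y), 22 mm wide, clamped on the rail; where along it varies; it does not move. Axes as the rack's. Origin: on the rail line at worktop level, in the middle of the valley between two cross ridges at own y = -8 and +8 mm; a fin points to the front at y = 0. The stop is in the catch when their origins agree along y (pointer over fin)
- first_ridge (a point): top of the catch's ridge that the stop meets first (y = -8 mm in the catch's frame, 40 mm high). The stop runs freely to y = -15 mm in the catch's frame; then the push rises to about 7 N and falls to nothing past the crest at -8; from about -6 on the stop jumps ahead by itself into the valley. The ridge at +8 is alike: the same push carries the stop over it and out
- spice_jar_1: spice jar, 44 to 46 mm diameter, 99 to 106 mm tall, green lid; origin at the centre of its underside. Loose; one of the row standing on the rack beyond the stop, to be left alone
- spice_jar_3: spice jar, 44 to 46 mm diameter, 99 to 106 mm tall, green lid; origin at the centre of its underside. Loose; one of the row standing on the rack beyond the stop, to be left alone
- spice_jar_4: spice jar, 44 to 46 mm diameter, 99 to 106 mm tall, green lid; origin at the centre of its underside. Loose; one of the row standing on the rack beyond the stop, to be left alone
- salt_shaker: salt shaker, 44 mm diameter, 90 mm tall; origin at the centre of its underside; loose bystander on the worktop, to be left alone
- garlic: garlic bulb, about 53 mm, 52 mm tall; origin at the centre of its underside; loose bystander on the worktop, to be left alone
- pepper_mill: wooden pepper mill, 58 mm diameter, 170 mm tall; origin at the centre of its underside; loose bystander on the worktop, to be left alone
- tumbler: small clear glass tumbler, 48 mm diameter, 61 mm tall; origin at the centre of its underside; loose bystander on the worktop, to be left alone

How it is judged (in metres and radians):
On the way:
1. the fingers push the stop up to and into the catch (contact force between the fingers and stop above 0.5 N and y of stop in the frame of catch between -0.03 and 0.004 m), for 0.05 s.
At the end, for the whole second after the job is handed in: the stop rests in the catch (its origin within 4 mm of the catch's along the rail), still and released; the jars stand upright, and they and the bystanders are within 15 mm of where they were (y of stop in the frame of catch between -0.004 and 0.004 m and linear speed of stop below 0.01 m/s and distance of each of spice_jar_1, spice_jar_3, spice_jar_4, salt_shaker, garlic, pepper_mill, tumbler from where it was at the start of the episode below 0.015 m and angle between each of spice_jar_1, spice_jar_3, spice_jar_4's own z axis and vertical below 0.2 rad); the robot touches nothing.
It fails at once if the fingers touch the stop's rubber side (more than 3 N), as in gripping it (contact force between the fingers and stop_pad above 3 N).
It fails at once if a jar or bystander is moved by more than 15 mm, or lifted (distance of any of spice_jar_1, spice_jar_3, spice_jar_4, salt_shaker, garlic, pepper_mill, tumbler from where it was at the start of the episode above 0.015 m).
It also fails if it takes over 38 s, if anything falls off the work surface, if the arm or the gripper's body presses on something with over 40 N, if the wrist force passes 120 N, or if a joint passes its speed limit or range.

## Working session

There is one attempt and no reset: what is moved stays moved. The work goes in short steps, Python scripts to look and compute and a tool call to move; the robot and the scene stay as the last step left them, time stands still between calls to the robot, and variables do not carry over. Pictures are saved under pics/ and viewed, at most 10 in all, crops included, and the job is handed in when it is done.

Besides the shell and the picture viewer there is one more tool, called after ">>>" by a JSON object that holds its "name" and its "arguments". send_rows: Moves the arm, as the interface text tells. Its arguments: {"type":"object","properties":{"plan":{"type":"array","items":{"type":"array","items":{"type":"array","items":{"type":"number"}}}},"fingers":{"type":"number"}},"required":["plan"]}

```bash
mkdir -p pics; cat > h.py <<'E'
import numpy as np, cv2
from plant import ctrl
def snap(n,f):
    s=ctrl.snapshot(n); cv2.imwrite(f'pics/{f}.png',s['img'][:,:,::-1]); np.savez(f'{f}.npz',**s); return s
def load(f): return dict(np.load(f+'.npz'))
def ray(s,u,v):
    K=s['K']; d=np.array([float(s['k1']),0,0,0])
    p=cv2.undistortPoints(np.array([[[u,v]]],float),K,d)[0,0]
    P=s['pose']; r=P[:3,:3]@np.array([p[0],p[1],1]); return P[:3,3],r
def onz(s,u,v,z):
    o,r=ray(s,u,v); return o+r*(z-o[2])/r[2]
def proj(s,X):
    P=s['pose']; c=(np.array(X)-P[:3,3])@P[:3,:3]
    return cv2.projectPoints(c.reshape(-1,1,3),np.zeros(3),np.zeros(3),s['K'],np.array([float(s['k1']),0,0,0]))[0].reshape(-1,2)
E
python3 - <<'E'
from h import *
for n in('side','top'):
    s=snap(n,n+'0'); print(n,s['pose'].round(3).tolist(),s['K'][0],s['k1'])
print(ctrl.get_obs())
E
```

```text
side [[0.869, -0.412, 0.272, 0.144], [-0.494, -0.726, 0.479, -0.439], [0.0, -0.551, -0.835, 1.036], [0.0, 0.0, 0.0, 1.0]] [439.91639747   0.         324.26711434] -0.07119775817912988
top [[0.026, -0.986, 0.167, 0.261], [-1.0, -0.026, 0.003, 0.126], [0.002, -0.167, -0.986, 1.271], [0.0, 0.0, 0.0, 1.0]] [482.63795094   0.         317.52794527] -0.04169484948635825
{'clock': 0.1, 'joint_pos': array([ 9.11049097e+01,  2.05874862e+01,  6.38847569e-01, -1.59526169e-02,
       -7.01361223e+01, -1.65080396e+01]), 'qvel': array([-0.04858239, -0.10818897,  0.12497027, -0.03639641,  0.02016985,
        0.03912879]), 'tau': array([-5.29978624e-04, -5.84164023e+01,  2.93749970e+01,  7.01545313e+00,
        1.01309278e-02, -5.15830527e-05]), 'tool_pos': array([0.17919398, 0.65032727, 0.22571891]), 'orientation': array([ 1.79914471e+02, -9.70767572e-03, -1.54085543e+01]), 'force': array([-1.01733328, -0.02000068,  0.31246246]), 'moment': array([ 0.01697865,  0.04857952, -0.01556708]), 'gripper_force': 0.0, 'opening': 0.08761468912826985}
```

View pics/top0.png

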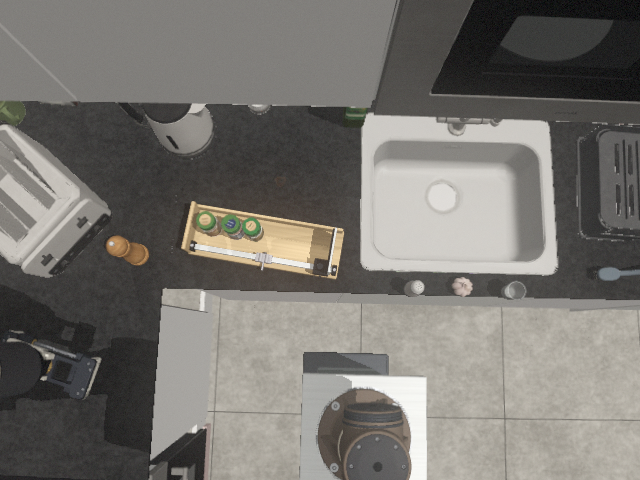

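View pics/side0.png

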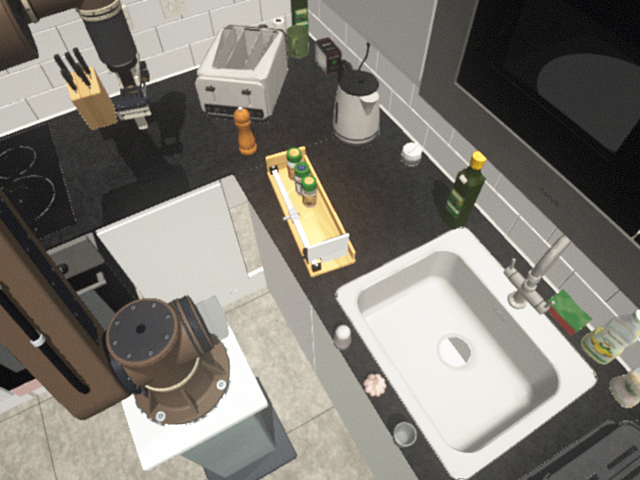

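Top view: rack spans (185–343, 203–277). The jars are at its left end (205–252, 222), the stop carriage near (319,267), the plate running to (334,230), and the catch near (263,258). The shaker, garlic and tumbler stand at (415,288), (461,286) and (514,290), and the mill at (120,245). Side view: the stop plate is at (328,248) with its bare face towards the camera. I'll zoom in on the rack.

```bash
python3 - <<'E'
from h import *
t=load('top0')['img'];s=load('side0')['img']
a=cv2.resize(t[195:285,180:350],None,fx=4.6,fy=4.6,interpolation=cv2.INTER_CUBIC)
cv2.imwrite('pics/ct.png',a[:,:,::-1])
b=cv2.resize(s[140:280,255:365],None,fx=4.2,fy=4.2,interpolation=cv2.INTER_CUBIC)
cv2.imwrite('pics/cs.png',b[:,:,::-1])
E
```

```text
(no output)
```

View pics/ct.png

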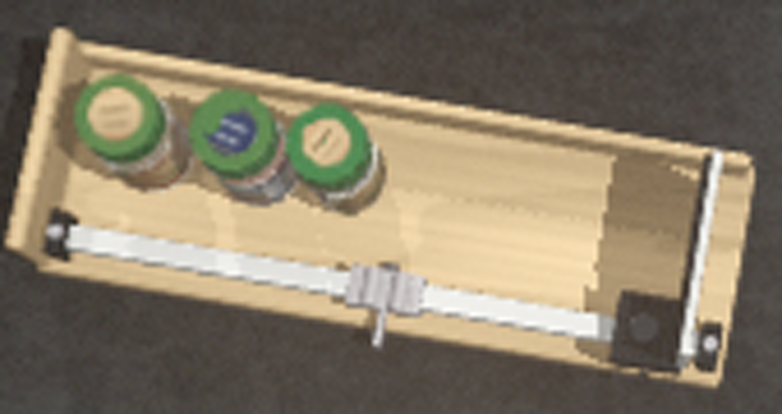

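View pics/cs.png

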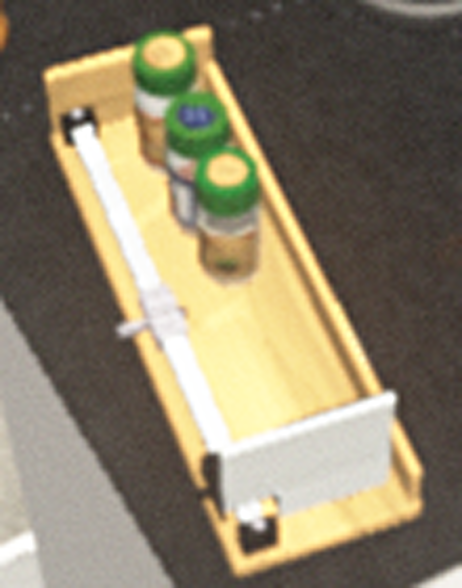

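The top crop shows the end-block screws at (55,232) and (710,343), the saddle at 345–424 centred (385,288), the fin tip at (378,340), the boss at (644,325) and the plate's top edge from (716,152) to (688,355). The side crop shows the bare face as a white plate from (222,455) to (395,398).

```bash
python3 - <<'E'
from h import *
T=load('top0');S=load('side0')
ft=lambda x,y:(180+(x+.5)/4.6-.5,195+(y+.5)/4.6-.5)
fs=lambda x,y:(255+(x+.5)/4.2-.5,140+(y+.5)/4.2-.5)
g=lambda c,z:onz(T,*ft(*c),z)
h=lambda c,z:onz(S,*fs(*c),z)
A=g((55,232),.044);B=g((710,343),.044)
print('blocks top',A,B,np.linalg.norm(A-B)); 
A2=h((80,118),.044);B2=h((257,523),.044);print('blocks side',A2,B2,np.linalg.norm(A2-B2))
A,B=(A+A2)/2,(B+B2)/2
ey=(A-B)/np.linalg.norm(A-B); ex=np.array([ey[1],-ey[0],0])
O=(A+B)/2-ey*(-.003)+ex*.045; O[2]=0
yaw=np.degrees(np.arctan2(ey[1],ey[0]))-90
print('yaw',yaw,'O',O)
R=lambda p:np.round([(p-O)@ex,(p-O)@ey],4)
for n,p in dict(catch_c=g((385,288),.038),catch_l=g((346,283),.036),catch_r=g((424,295),.036),fin=g((378,340),.036),catch_s=h((165,310),.038),fin_s=h((122,330),.036),
 boss=g((644,325),.064),pl_b=g((716,152),.117),pl_f=g((688,355),.117),pls_f=h((222,455),.117),pls_b=h((395,398),.117),
 jarlid=g((328,145),.103),jarlid_s=h((228,168),.103)).items(): print(n,p.round(4),R(p))
for c in [(60,35),(8,248),(750,160),(718,380)]: print(R(g(c,.016 if c[0]>700 else .08)))
for n,px,z in [('shaker',(415,288),.09),('garlic',(461,286),.05),('tumbler',(514,290),.06),('mill',(118,244),.17)]: print(n,onz(T,*px,z).round(3))
np.savez('rack.npz',ex=ex,ey=ey,O=O,yaw=yaw)
E
```

```text
blocks top [0.46970116 0.45502853 0.044     ] [0.41670059 0.08535971 0.044     ] 0.3734489265077242
blocks side [0.46966686 0.44735925 0.044     ] [0.41580328 0.08423809 0.044     ] 0.367094349750814
yaw -8.297063860303979 O [0.48792988 0.26447125 0.        ]
catch_c [0.4437 0.2684 0.038 ] [-0.0443 -0.0025]
catch_l [0.4463 0.2907 0.036 ] [-0.045   0.0199]
catch_r [0.4406 0.2465 0.036 ] [-0.0442 -0.0246]
fin [0.4145 0.2712 0.036 ] [-0.0737 -0.0039]
catch_s [0.4445 0.2649 0.038 ] [-0.043  -0.0058]
fin_s [0.4121 0.2657 0.036 ] [-0.0752 -0.0098]
boss [0.4231 0.1224 0.064 ] [-0.0436 -0.1499]
pl_b [0.5097 0.0867 0.117 ] [ 0.0472 -0.1728]
pl_f [0.4008 0.0991 0.117 ] [-0.0624 -0.1762]
pls_f [0.4005 0.0969 0.117 ] [-0.0624 -0.1785]
pls_b [0.5108 0.0813 0.117 ] [ 0.0491 -0.1779]
jarlid [0.511  0.2951 0.103 ] [0.0185 0.0336]
jarlid_s [0.5167 0.3044 0.103 ] [0.0227 0.0436]
[0.0588 0.1965]
[-0.0633  0.199 ]
[ 0.0679 -0.1932]
[-0.0611 -0.1959]
shaker [ 0.369 -0.113  0.09 ]
garlic [ 0.381 -0.239  0.05 ]
tumbler [ 0.373 -0.371  0.06 ]
mill [0.446 0.594 0.17 ]
```

```bash
cat >> h.py <<'E'
from scipy.spatial.transform import Rotation as Ro
_r=np.load('rack.npz'); O,ex,ey=_r['O'],_r['ex'],_r['ey']
def state():
    o=ctrl.get_obs(); p=o['tool_pos']-O
    print('t',round(o['clock'],2),'rack xyz',np.round([p@ex,p@ey,p[2]],4),'rpy',o['orientation'].round(2),'F rack',np.round([o['force']@ex,o['force']@ey,o['force'][2]],2),'open',round(o['opening'],3)); return o
def need(x,y,z,yaw):
    o=ctrl.get_obs(); R=Ro.from_euler('xyz',o['orientation'],degrees=True)
    t=O+ex*x+ey*y; t[2]=z
    print('shift cm',(R.inv().apply(t-o['tool_pos'])*100).round(2),'turn',(R.inv()*Ro.from_euler('xyz',[180,0,yaw],degrees=True)).as_rotvec(degrees=True).round(2))
E
python3 - <<'E'
from h import *
state(); need(-.007,-.235,.2,-8.2)
E
```

```text
t 0.1 rack xyz [-0.3612  0.3373  0.2257] rpy [ 1.7991e+02 -1.0000e-02 -1.5410e+01] F rack [-1.   -0.17  0.31] open 0.088
shift cm [42.23 52.4   2.66] turn [ 0.09 -0.   -7.21]
```

Careful with the scale: shifts go in shares of 100 cm and turns go in shares of 360 degrees. That gives: 23 cm / 100 = 0.23, 20 cm / 100 = 0.2, -7.2 degrees / 360 = -0.02.

>>> {"name": "send_rows", "arguments": {"plan": [[[0.015,0.02,0,0,0,-0.0028],[0.04,0.05,0,0,0,-0.0056],[0.065,0.08,0,0,0,-0.0083],[0.09,0.11,0,0,0,-0.0111],[0.115,0.14,0,0,0,-0.0139],[0.14,0.17,0,0,0,-0.0167],[0.165,0.2,0,0,0,-0.0194],[0.19,0.23,0,0,0,-0.02]]], "fingers": 0}}

```text
clock: 0.77
tool_pos: [0.3016, 0.3765, 0.2264]
orientation: [180.0, 0.0, -8.1]
force: [0.6, 0.2, -0.1]
opening: 0.0397
gripper_force: 0.0
```

```bash
python3 -c "
from h import *
state(); need(-.007,-.235,.2,-8.2)"
```

```text
t 0.77 rack xyz [-0.2005  0.084   0.2264] rpy [ 1.7999e+02  1.0000e-02 -8.1200e+00] F rack [ 0.61  0.25 -0.15] open 0.04
shift cm [19.26 31.95  2.64] turn [0.01 0.01 0.08]
```

To row units: 27 cm / 100 = 0.27, 24.5 cm / 100 = 0.245.

>>> {"name": "send_rows", "arguments": {"plan": [[[0.02,0.035,0,0,0,0],[0.04,0.07,0.003,0,0,0],[0.06,0.105,0.006,0,0,0],[0.08,0.14,0.01,0,0,0],[0.1,0.175,0.015,0,0,0],[0.12,0.21,0.02,0,0,0],[0.14,0.245,0.025,0,0,0],[0.16,0.27,0.025,0,0,0]]]}}

```text
clock: 1.43
tool_pos: [0.4203, 0.0855, 0.2008]
orientation: [180.0, 0.1, -8.2]
force: [-0.5, 1.3, -0.8]
opening: 0.0005
gripper_force: 0.0
```

```bash
python3 -c "
from h import *
state(); need(-.007,-.235,.09,-8.2)"
```

```text
t 1.43 rack xyz [-0.0411 -0.1869  0.2008] rpy [ 1.7998e+02  7.0000e-02 -8.2300e+00] F rack [-0.72  1.21 -0.76] open 0.001
shift cm [ 3.42  4.81 11.08] turn [ 0.02  0.07 -0.03]
```

To row units: 6 cm / 100 = 0.06, 5 cm / 100 = 0.05.

>>> {"name": "send_rows", "arguments": {"plan": [[[0.02,0.03,0,0,0,0],[0.03,0.04,0.01,0,0,0],[0.03,0.04,0.03,0,0,0],[0.03,0.04,0.05,0,0,0],[0.03,0.04,0.06,0,0,0],[0.03,0.04,0.06,0,0,0]]]}}

```text
clock: 1.93
tool_pos: [0.4435, 0.0436, 0.1392]
orientation: [179.9, 0.2, -8.3]
force: [-0.8, 0.1, -0.4]
opening: 0.0005
gripper_force: 0.0
```

```bash
python3 -c "
from h import *
state(); need(-.007,-.235,.09,-8.2)"
```

```text
t 1.93 rack xyz [-0.0121 -0.225   0.1392] rpy [179.86   0.23  -8.27] F rack [-0.76 -0.03 -0.42] open 0.0
shift cm [0.53 0.99 4.92] turn [ 0.14  0.23 -0.07]
```

To row units: 5 cm / 100 = 0.05, 4 cm / 100 = 0.04.

>>> {"name": "send_rows", "arguments": {"plan": [[[0.005,0.01,0.01,0,0,0],[0.005,0.01,0.025,0,0,0],[0.005,0.01,0.04,0,0,0],[0.005,0.01,0.05,0,0,0],[0.005,0.01,0.05,0,0,0],[0.005,0.01,0.05,0,0,0]]]}}

```text
clock: 2.43
tool_pos: [0.4489, 0.0341, 0.092]
orientation: [180.0, 0.0, -8.2]
force: [-0.1, -0.1, -0.1]
opening: 0.0005
gripper_force: 0.0
```

```bash
python3 - <<'E'
from h import *
state()
t=snap('top','t1')['img'];s=snap('side','s1')['img']
a=cv2.resize(t[195:305,210:370],None,fx=4,fy=4,interpolation=cv2.INTER_CUBIC)
b=cv2.resize(s[160:290,255:365],None,fx=3.4,fy=3.4,interpolation=cv2.INTER_CUBIC)
c=np.zeros((442,400,3),np.uint8);c[:,:374]=b
cv2.imwrite('pics/m1.png',cv2.resize(np.hstack([np.vstack([a,np.zeros((2,640,3),np.uint8)]),c]) ,(799,340))[:,:,::-1])
E
```

```text
t 2.43 rack xyz [-0.0054 -0.2336  0.092 ] rpy [ 1.7997e+02  1.0000e-02 -8.1800e+00] F rack [-0.13 -0.08 -0.12] open 0.0
```

View pics/m1.png

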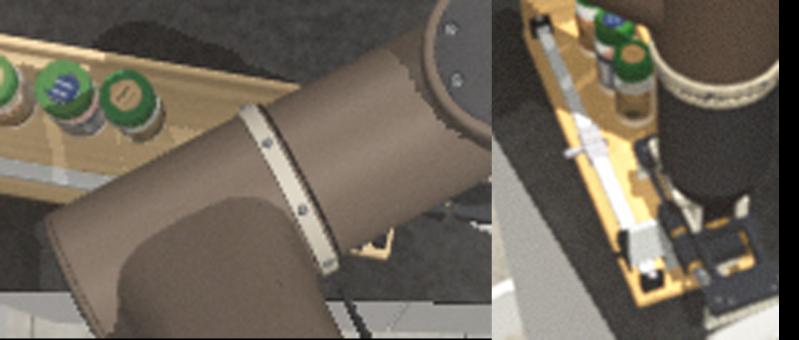

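The arm hides the rack in the top view. The side crop shows the fin (572,153), the plate (645,240) and the gripper behind it. I'll advance slowly to contact and carry the stop well short of the ridge.

To row units: -5.2 cm / 100 = -0.052, -4.7 cm / 100 = -0.047.

>>> {"name": "send_rows", "arguments": {"plan": [[[0,-0.01,0,0,0,0],[0,-0.02,0,0,0,0],[0,-0.027,0,0,0,0],[0,-0.032,0,0,0,0],[0,-0.037,0,0,0,0],[0,-0.042,0,0,0,0],[0,-0.047,0,0,0,0],[0,-0.052,0,0,0,0]]]}}

```text
clock: 3.2
tool_pos: [0.4562, 0.0858, 0.0916]
orientation: [180.0, 0.0, -8.2]
force: [0.4, -1.4, 1.5]
opening: 0.0004
gripper_force: 0.9
```

To row units: -6 cm / 100 = -0.06, -5.8 cm / 100 = -0.058.

>>> {"name": "send_rows", "arguments": {"plan": [[[0,-0.01,0,0,0,0],[0,-0.02,0,0,0,0],[0,-0.03,0,0,0,0],[0,-0.04,0,0,0,0],[0,-0.048,0,0,0,0],[0,-0.054,0,0,0,0],[0,-0.058,0,0,0,0],[0,-0.06,0,0,0,0]]]}}

```text
clock: 3.87
tool_pos: [0.4647, 0.1456, 0.0914]
orientation: [180.0, 0.0, -8.2]
force: [-0.5, -0.5, 0.6]
opening: 0.0006
gripper_force: 0.6
```

```bash
python3 - <<'E'
from h import *
state()
s=snap('side','s2')['img']
b=cv2.resize(s[150:280,255:365],None,fx=4.5,fy=4.5,interpolation=cv2.INTER_CUBIC)
cv2.imwrite('pics/s2c.png',b[:,:,::-1])
E
```

```text
t 3.87 rack xyz [-0.0058 -0.121   0.0914] rpy [ 1.80e+02  1.00e-02 -8.17e+00] F rack [-0.44 -0.61  0.64] open 0.001
```

View pics/s2c.png

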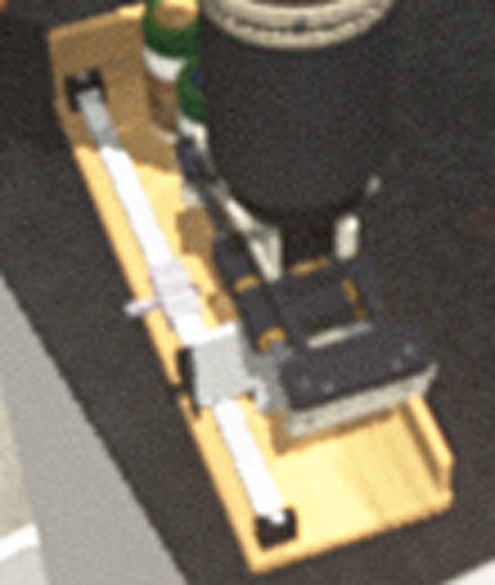

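The stop is moving: the plate's front top corner is at crop (190,346), the fin tip at (130,310) and the saddle around (172,283).

```bash
cat >> h.py <<'E'
def sp(S,x,y,z,f=4.5,v0=150):
    p=onz(S,255+(x+.5)/f-.5,v0+(y+.5)/f-.5,z)-O; return np.round([p@ex,p@ey],4)
E
python3 - <<'E'
from h import *
S=load('s2')
print('plate corner',sp(S,190,346,.117),'fin',sp(S,130,310,.036),'saddle near end',sp(S,190,308,.036),'far',sp(S,155,268,.036))
E
```

```text
plate corner [-0.0653 -0.1069] fin [-0.076  -0.0106] saddle near end [-0.0403 -0.0229] far [-0.0506  0.0153]
```

Face at y = −0.107 and TCP at −0.121, so the fingers' half-thickness is about 14 mm. The stop is about 80 mm short of the catch. I'll go 5.2 cm quickly, then creep.

>>> {"name": "send_rows", "arguments": {"plan": [[[0,-0.008,0,0,0,0],[0,-0.016,0,0,0,0],[0,-0.024,0,0,0,0],[0,-0.032,0,0,0,0],[0,-0.04,0,0,0,0],[0,-0.046,0,0,0,0],[0,-0.05,0,0,0,0],[0,-0.052,0,0,0,0]]]}}

```text
clock: 4.58
tool_pos: [0.4723, 0.1972, 0.0915]
orientation: [-180.0, -0.0, -8.2]
force: [0.0, -1.1, 0.2]
opening: 0.0007
gripper_force: 0.6
```

```bash
python3 - <<'E'
from h import *
state()
s=snap('side','s3')['img']
b=cv2.resize(s[150:280,255:365],None,fx=4.5,fy=4.5,interpolation=cv2.INTER_CUBIC)
cv2.imwrite('pics/s3c.png',b[:,:,::-1])
E
```

```text
t 4.58 rack xyz [-0.0057 -0.0688  0.0915] rpy [-1.7999e+02 -1.0000e-02 -8.1700e+00] F rack [ 0.19 -1.04  0.17] open 0.001
```

View pics/s3c.png

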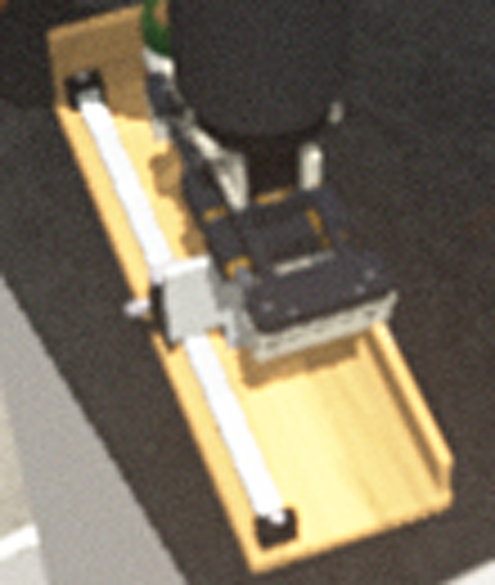

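The plate corner is now at (163,275), with the fin still just ahead at (135,308), so about 28 mm remain. Creeping from here.

To row units: -0.9 cm / 100 = -0.009, -0.8 cm / 100 = -0.008.

>>> {"name": "send_rows", "arguments": {"plan": [[[0,-0.0015,0,0,0,0],[0,-0.003,0,0,0,0],[0,-0.0045,0,0,0,0],[0,-0.006,0,0,0,0],[0,-0.007,0,0,0,0],[0,-0.008,0,0,0,0],[0,-0.009,0,0,0,0]]]}}

```text
clock: 5.22
tool_pos: [0.4735, 0.2053, 0.0916]
orientation: [-180.0, -0.0, -8.2]
force: [0.3, -2.0, -1.1]
opening: 0.0005
gripper_force: 0.5
```

To row units: -0.2 cm / 100 = -0.002, -0.1 cm / 100 = -0.001.

>>> {"name": "send_rows", "arguments": {"plan": [[[0,-0.001,0,0,0,0],[0,-0.002,0,0,0,0]]]}}

```text
clock: 5.38
tool_pos: [0.4738, 0.2073, 0.0916]
orientation: [-180.0, -0.0, -8.2]
force: [-0.0, -0.9, 0.1]
opening: 0.0004
gripper_force: 0.5
```

To row units: -0.2 cm / 100 = -0.002, -0.1 cm / 100 = -0.001.

>>> {"name": "send_rows", "arguments": {"plan": [[[0,-0.001,0,0,0,0],[0,-0.002,0,0,0,0]]]}}

```text
clock: 5.55
tool_pos: [0.4739, 0.2086, 0.0916]
orientation: [179.9, 0.0, -8.2]
force: [1.1, -7.0, 2.2]
opening: 0.0004
gripper_force: 3.5
```

To row units: -0.1 cm / 100 = -0.001.

>>> {"name": "send_rows", "arguments": {"plan": [[[0,-0.001,0,0,0,0],[0,-0.001,0,0,0,0]]]}}

```text
clock: 5.72
tool_pos: [0.4739, 0.209, 0.0916]
orientation: [179.9, 0.0, -8.2]
force: [2.2, -7.1, 2.1]
opening: 0.0003
gripper_force: 3.3
```

To row units: -0.1 cm / 100 = -0.001.

>>> {"name": "send_rows", "arguments": {"plan": [[[0,-0.001,0,0,0,0],[0,-0.001,0,0,0,0]]]}}

```text
clock: 5.88
tool_pos: [0.474, 0.2099, 0.0916]
orientation: [179.9, 0.0, -8.2]
force: [1.3, -6.4, 2.6]
opening: 0.0005
gripper_force: 3.4
```

To row units: -0.1 cm / 100 = -0.001.

>>> {"name": "send_rows", "arguments": {"plan": [[[0,-0.001,0,0,0,0],[0,-0.001,0,0,0,0]]]}}

```text
clock: 6.05
tool_pos: [0.4743, 0.2111, 0.0916]
orientation: [179.9, 0.0, -8.2]
force: [1.3, -6.0, 1.8]
opening: 0.0008
gripper_force: 2.9
```

To row units: -0.1 cm / 100 = -0.001.

>>> {"name": "send_rows", "arguments": {"plan": [[[0,-0.001,0,0,0,0],[0,-0.001,0,0,0,0]]]}}

```text
clock: 6.22
tool_pos: [0.4745, 0.2125, 0.0916]
orientation: [179.9, 0.0, -8.2]
force: [1.4, -4.5, 1.7]
opening: 0.0008
gripper_force: 2.2
```

To row units: -0.1 cm / 100 = -0.001.

>>> {"name": "send_rows", "arguments": {"plan": [[[0,-0.001,0,0,0,0],[0,-0.001,0,0,0,0]]]}}

```text
clock: 6.38
tool_pos: [0.4747, 0.2141, 0.0916]
orientation: [180.0, -0.0, -8.2]
force: [0.7, -2.5, 0.6]
opening: 0.0003
gripper_force: 1.4
```

To row units: -0.05 cm / 100 = -0.0005.

>>> {"name": "send_rows", "arguments": {"plan": [[[0,-0.0005,0,0,0,0],[0,-0.0005,0,0,0,0]]]}}

```text
clock: 6.55
tool_pos: [0.4749, 0.2149, 0.0916]
orientation: [-180.0, -0.0, -8.2]
force: [0.5, -1.1, 0.7]
opening: 0.0003
gripper_force: 1.0
```

The force is falling towards the crest. Half-millimetre to 1 mm steps until contact vanishes.

To row units: -0.1 cm / 100 = -0.001.

>>> {"name": "send_rows", "arguments": {"plan": [[[0,-0.001,0,0,0,0],[0,-0.001,0,0,0,0]]]}}

```text
clock: 6.72
tool_pos: [0.475, 0.2162, 0.0916]
orientation: [-180.0, -0.0, -8.2]
force: [0.9, -1.1, 0.5]
opening: 0.0003
gripper_force: 0.2
```

To row units: -0.1 cm / 100 = -0.001.

>>> {"name": "send_rows", "arguments": {"plan": [[[0,-0.001,0,0,0,0],[0,-0.001,0,0,0,0]]]}}

```text
clock: 6.88
tool_pos: [0.4751, 0.2171, 0.0916]
orientation: [-180.0, -0.0, -8.2]
force: [-0.7, -0.6, 0.1]
opening: 0.0003
gripper_force: 0.0
```

Pad force is now zero, so the stop has jumped ahead of the fingers. I'll back off along the rail, rise, and look.

>>> {"name": "send_rows", "arguments": {"plan": [[[0,0.005,0,0,0,0],[0,0.02,0,0,0,0],[0,0.04,0,0,0,0],[0,0.06,-0.01,0,0,0],[0,0.07,-0.04,0,0,0],[0,0.08,-0.07,0,0,0],[0,0.1,-0.1,0,0,0],[0,0.12,-0.12,0,0,0]]]}}

```text
clock: 7.55
tool_pos: [0.4581, 0.0967, 0.2143]
orientation: [-179.9, -0.1, -8.2]
force: [0.5, -0.7, 0.5]
opening: 0.0005
gripper_force: 0.0
```

To row units: 22 cm / 100 = 0.22, 21 cm / 100 = 0.21.

>>> {"name": "send_rows", "arguments": {"plan": [[[0,0.03,-0.01,0,0,0],[0,0.06,-0.02,0,0,0],[0,0.1,-0.02,0,0,0],[0,0.14,-0.02,0,0,0],[0,0.18,-0.02,0,0,0],[0,0.21,-0.02,0,0,0],[0,0.22,-0.02,0,0,0],[0,0.22,-0.02,0,0,0]]]}}

```text
clock: 8.22
tool_pos: [0.4251, -0.1223, 0.2314]
orientation: [-180.0, 0.0, -8.4]
force: [-0.4, 0.2, -0.4]
opening: 0.0006
gripper_force: 0.0
```

```bash
python3 - <<'E'
from h import *
state()
t=snap('top','t4')['img'];s=snap('side','s4')['img']
b=cv2.resize(s[150:280,255:365],None,fx=4.5,fy=4.5,interpolation=cv2.INTER_CUBIC)[:,:400]
a=cv2.resize(t[195:305,180:280],None,fx=4,fy=4,interpolation=cv2.INTER_CUBIC)
c=np.zeros((585,400,3),np.uint8);c[:440]=a
cv2.imwrite('pics/m4.png',np.hstack([b,c])[:,:,::-1])
E
```

```text
t 8.22 rack xyz [-0.0063 -0.3918  0.2314] rpy [-1.80e+02  1.00e-02 -8.41e+00] F rack [-0.43  0.15 -0.39] open 0.001
```

View pics/m4.png

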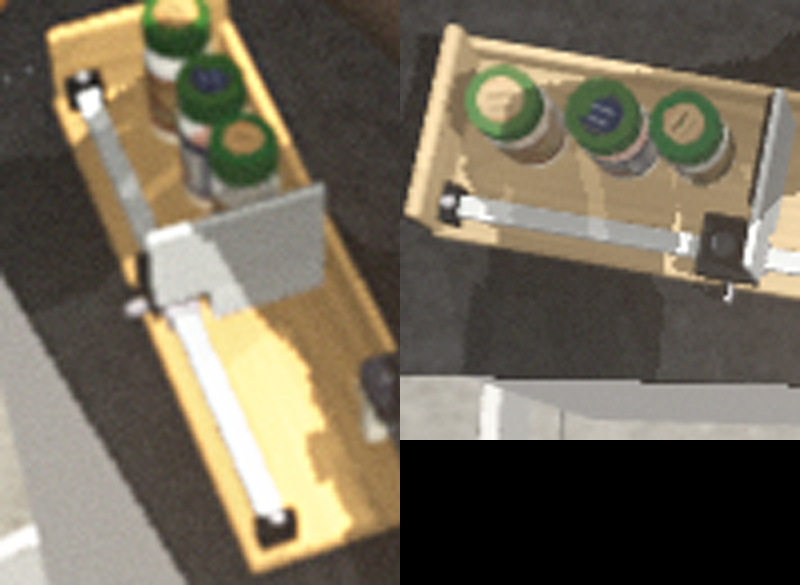

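The side view has the plate's front top corner at (147,236). The top view has the boss at (724,243) with the fin under the carriage at (728,293) and the jars undisturbed. Checking the numbers.

```bash
python3 - <<'E'
from h import *
S=load('s4');T=load('t4')
def tp(x,y,z):
    p=onz(T,180+(x-399.5)/4-.5,195+(y+.5)/4-.5,z)-O; return np.round([p@ex,p@ey],4)
print('side plate',sp(S,147,236,.117),'top boss',tp(724,243,.064),'plate back',tp(779,92,.117),'plate front',tp(754,248,.117),'fin',tp(728,293,.036))
E
```

```text
side plate [-0.0625 -0.0218] top boss [-0.0442  0.0015] plate back [ 0.0465 -0.0215] plate front [-0.0512 -0.0245] fin [-0.0721 -0.0032]
```

Top view gives stop y ≈ −0.003 (plate top edge −0.023 plus 0.020) and the fin at −0.0032, so they agree. Handing in.

```bash
python3 -c "
from h import *
print(ctrl.close_job())"
```

```text
the job is handed in; nothing more can be done
None
```

The stop rode over the first ridge (push peaked at about 7 N, then fell to zero) and dropped into the catch. Before hand-in the top view put it within about 1 mm of the catch, with the jars looking undisturbed and the fingers clear; the judge's verdict was not returned.

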